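# Level the shed-counter shelf and hold the spirit level down

## Task

Lay the spirit level on its base along the black strip of the low grey shelf and let go of it; its bubble will drift off centre. Then turn the red levelling-foot knob until the bubble sits between the two black lines, let go of the knob, and press the level straight down onto the shelf with a steady 10 to 20 N. Finish while still pressing, with the bubble still between the lines; leave the stopper, pliers, trowel and screw organiser where they are.

Things in the scene. Friction and masses are not known exactly. Their poses are not given: they have to be found in the camera images.
- level_centre (a point): Centre of the loose spirit level, an aluminium bar with blue sides: 200 mm long (x), 22 wide (y), 45 tall (z up), 0.27 kg, standing on its base on the counter. The lime-green vial lies in a 66 mm long cut-out mid-top; either side of it (34 to 100 mm from the centre) the top is flat, 22.5 mm above this point: press there, best on both flats at once with open fingers.
- level: The same spirit level; origin at the centre of its base, x along its length, z up. It may lie on the shelf either way round.
- bubble (a joint): White bubble (16 mm long) in the vial: its place along the level's x axis in m, 0 = centred, range -0.023 to 0.023. It floats towards the higher end, about 1 mm per mrad of tilt, and takes about 2 s to come to rest. The black lines stand at +-12 mm, so it is between them when within +-4 mm.
- seat (a point): Middle of the black strip (220 x 50 mm, flush) on top of the grey steel shelf, 70 mm above the counter. Axes: y along the shelf towards the knob, x across, z up. The shelf is 110 mm wide and runs from 120 mm on the -y side of this point to 225 mm on the +y side; it tilts about x by up to 1.5 degrees on a pivot 100 mm to the -y side.
- shelf: The same grey shelf plate with all it carries; same axes as seat; origin on its pivot, 100 mm to the -y side of the strip's centre and 12 mm below the top.
- foot_grip (a point): Grip point of the levelling foot's red knob, on its turning axis, 190 mm from seat along the shelf's y, 37 mm above the shelf. The knob is an upright bar 48 mm long (this frame's x), 14 mm thick (y), from 19 mm below to 15 mm above this point: pinch it across its thickness from above.
- foot (a joint): Angle of the red knob in rad, growing clockwise seen from above, stops at 0 and 3. Clockwise raises the knob's end of the shelf by 4 mm per rad (the knob rises with it); the bubble moves about 14 mm per rad. The end starts too low: 0.5 to 1.5 rad clockwise is needed, different every time. Stiff (0.12 N m); it stays where it is left, even while the level is pressed.
- stopper: Black rubber stopper, 40 mm across, 30 mm tall; bystander, leave alone.
- pliers: Steel pliers with yellow handles, 160 mm long, 13 mm high, lying flat; bystander, leave alone.
- trowel: Green garden trowel with a wooden handle, 300 mm long, 26 mm high; bystander, leave alone.
- organiser: Clear plastic screw organiser with shut lid, 140 x 200 x 45 mm, orange snaps; bystander, leave alone.
Mind the look-alikes: they are no part of the job. Leave any orange, purple or yellow look-alike of the level alone.

How it is judged:
By the outcome, as a careful person would: the job done as asked, in the order asked, and still so for the second after the job is handed in, while the arm keeps its last pose, push and grip.
It also fails if it takes over 72 s, if anything falls off the work surface, if the arm or the gripper's body presses on something with over 40 N, if the wrist force passes 120 N, or if a joint passes its speed limit or range.

## Robot

A 7-joint arm with a two-finger parallel gripper is mounted at the origin on the work surface. World frame = base frame: x ahead of the robot, y to its left, z up, the work surface at z = 0. Lengths are in m, angles in rad, forces in N, time in s.
With the tool pointing down it reaches from about 0.425 to 0.925 m from the base axis. Payload 6.8 kg.
Tool frame: the origin (TCP) lies on the centre line of the jaws, within the pads' length; the fingertips stand bot.finger_overhang ahead of it and the grasp point (between the pads) lies 3 mm ahead of it (bot.finger_overhang is the distance from the TCP to the fingertips, in m); z points along the fingers, y is the direction in which the jaws open and shut (so a half turn about z gives the same grasp; the last joint's range is limited). The gripper opens to 85 mm and grips with 20 to 120 N. Pads are 22 mm wide; open, the fingers measure 114 mm over their backs; the gripper's body (76 mm by 85 mm) begins 54 mm behind the grasp point. The pads swing forward as they close: fully open they stand 13 mm farther back than shut.
Start: joints at [1.082, 0.477, 0.022, 1.555, -0.011, 1.109, -0.083], TCP at [0.251, -0.627, 0.253] pointing down, gripper open.
Joint ranges: [-2.96, 2.96], [-0.34, 2.1], [-1.41, 1.46], [0.24, 2.44], [-1.37, 4.51], [0.17, 1.92], [-2.96, 2.96]. Speed limits (rad/s): [2.39, 2.39, 3.14, 3.14, 3.14, 3.14, 3.14].

## Interface

Orientations are given as a unit quaternion [w, x, y, z].
In Python, from station import bot gives the robot as it stands.
- The arm moves only by the tool drive_tool, never from a script. Its argument "increments" is text: rows parted by semicolons, each of 4 numbers parted by spaces: the shift along the world's x, y, z in m, then the turn about the world's z in rad. In form: tx ty tz spin; .... A call has 1 to 12 rows; each row shifts and turns the commanded pose from where the row before left it; what a row does not reach is not made up. A row lasts 1/12 s, in which the tool goes at most 41.7 mm and 7.16 degrees, less where a joint would pass 70% of its speed; a pose out of reach is approached as far as the arm can. A call is refused whole if a number of a shift passes 0.0417 or a number of a turn 0.125, either way. A call with a gripper value outside its range is refused whole. "grip" is the opening, from 0 (shut) to 1 (fully open), set as the call begins (left out, the last holds). The fingers move at their own pace and stop on an object; "squeeze" is the grip in N (left out, the last holds). Time passes only in rows, so rows that do not move let the fingers close. It gives the time, the measured TCP pose, the force and the opening at its end, in the units of the state.
- bot.get_obs(): the state, without advancing time (a new reading comes with each control period).
- bot.read_camera(name): name is "side" or "top" or "wrist"; returns the picture (480x640x3 uint8, red, green, blue); there is no depth.
- bot.calibration(name): a dict with "fx", "fy", "cx", "cy" (pixels), "camera_from_world" (4x4, takes a point from world to camera coordinates). Camera axes: x right, y down, z forward; pixel columns grow to the right and rows downward; lengths in m; the calibration is good to about 2 mm. The wrist camera is an equidistant fisheye: a pixel r from the principal point sees the ray r / f radians off the axis. A picture is of the moment at which its call begins: read the wrist's pose just before it. calibration takes no time and is no camera call; for the wrist camera it gives the pose at the moment of the call.
- bot.hand_in(): hands the job in, once; it reports no verdict.
The state is a dict: "t": time; "q": joint angles; "joint_vel": joint speeds; "joint_torque": joint torques, N m; "eef_pos": TCP position; "tool_rot": TCP orientation; "contact_force": force on the tool from outside, world axes, zero at the start; "torque": the same for the moment, N m; "gripper_width": opening from 0.0 (shut) to 1.0 (fully open).
Only numpy, scipy, OpenCV 4.12 (cv2) and the standard library are available. Lean on these libraries where they do the work, as an engineer would, in place of code of your own. Each camera call takes 0.05 s, during which the arm holds its last target.

## Working session

There is one attempt and no reset: what is moved stays moved. The work goes in short steps, Python scripts to look and compute and a tool call to move; the robot and the scene stay as the last step left them, time stands still between calls to the robot, and variables do not carry over. Pictures are saved under pics/ and viewed, and the job is handed in when it is done.

Besides the shell and the picture viewer there is one more tool, called after "Request:" as a command line: name --argument value ..., lists and objects as JSON in quotes. drive_tool: Moves the arm, as the interface text tells. Its arguments: {"type":"object","properties":{"increments":{"type":"string"},"grip":{"type":"number"},"squeeze":{"type":"number"}},"required":["increments"]}

```bash
ls; mkdir -p pics; python3 - <<'E'
from station import bot
import cv2
print(bot.get_obs(), bot.finger_overhang)
for n in ("side","top","wrist"):
    im=bot.read_camera(n); cv2.imwrite(f"pics/{n}0.png",im[:,:,::-1])
    print(n,bot.calibration(n))
E
```

```text
pics
{'t': 0.0, 'q': array([ 1.08190355,  0.47780448,  0.0223147 ,  1.55644062, -0.0114949 ,
        1.10932362, -0.08308226]), 'joint_vel': array([-1.71622784e-05, -2.93989523e-05,  6.69239060e-04,  2.59172166e-03,
       -7.32913738e-04, -8.95260123e-06, -1.86664876e-03]), 'joint_torque': array([-1.24675244e-03, -5.96459699e+01,  1.60714701e+00, -2.81201327e+01,
        1.24574019e-02,  9.35408782e-03,  8.25244172e-06]), 'eef_pos': array([ 0.25066357, -0.62613388,  0.25232685]), 'tool_rot': array([-8.92765402e-04,  9.81922824e-01,  1.89279458e-01, -2.38681267e-04]), 'contact_force': array([ 0.78302295,  0.55564119, -0.69036936]), 'torque': array([-0.00703627,  0.01645808, -0.01692318]), 'gripper_width': 1.0021025464275755} 0.022
side {'fx': 459.03044577047245, 'fy': 459.03044577047245, 'cx': 325.51477750156374, 'cy': 241.63061229226145, 'camera_from_world': array([[-0.97319542, -0.22902453,  0.02093883,  0.492208  ],
       [-0.15827842,  0.60094458, -0.78346254,  0.29182595],
       [ 0.16684906, -0.76577632, -0.62108616,  0.87200525],
       [ 0.        ,  0.        ,  0.        
[... 165 characters left out ...]
2e-05, -9.99714380e-01, -2.38987651e-02,
        -1.88921259e-01],
       [-9.91469176e-01,  3.03473796e-03, -1.30306035e-01,
         5.56580151e-01],
       [ 1.30341344e-01,  2.37054402e-02, -9.91185748e-01,
         1.38052323e+00],
       [ 0.00000000e+00,  0.00000000e+00,  0.00000000e+00,
         1.00000000e+00]])}
wrist {'fx': 371.64829954431775, 'fy': 371.64829954431775, 'cx': 317.9415566164887, 'cy': 233.83923726573053, 'camera_from_world': array([[ 0.37201337, -0.9282267 , -0.00111877, -0.67403644],
       [-0.88440521, -0.3548161 ,  0.3032045 , -0.03973859],
       [-0.28183947, -0.11180668, -0.95292486,  0.37939349],
       [ 0.        ,  0.        ,  0.        ,  1.        ]])}
```

View pics/top0.png

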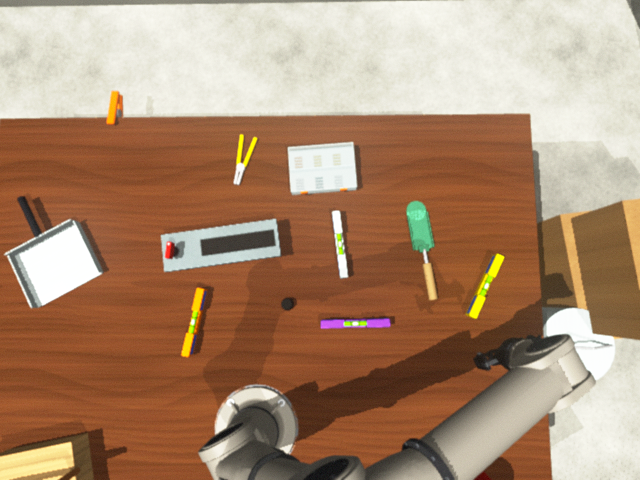

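View pics/side0.png

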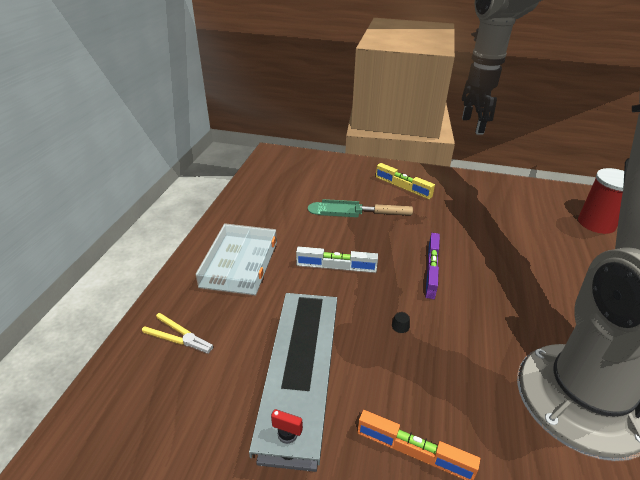

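View pics/wrist0.png

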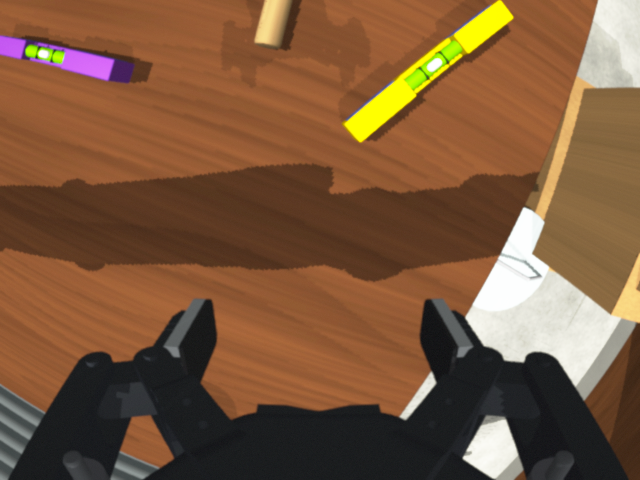

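The aluminium level is at top-view pixels (336,211)–(344,277). The shelf has the red knob at (170,250) and the strip at about (238,243). I'll enlarge these.

```bash
python3 - <<'E'
import cv2
im=cv2.imread("pics/top0.png")
a=cv2.resize(im[200:290,150:290],None,fx=5.7,fy=5.7,interpolation=cv2.INTER_CUBIC); cv2.imwrite("pics/ct.png",a)
a=cv2.resize(im[200:290,300:390],None,fx=6,fy=6,interpolation=cv2.INTER_CUBIC); cv2.imwrite("pics/cl.png",a)
im=cv2.imread("pics/side0.png")
a=cv2.resize(im[230:480,240:400],None,fx=2.4,fy=2.4,interpolation=cv2.INTER_CUBIC); cv2.imwrite("pics/cs.png",a)
E
```

```text
(no output)
```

View pics/ct.png

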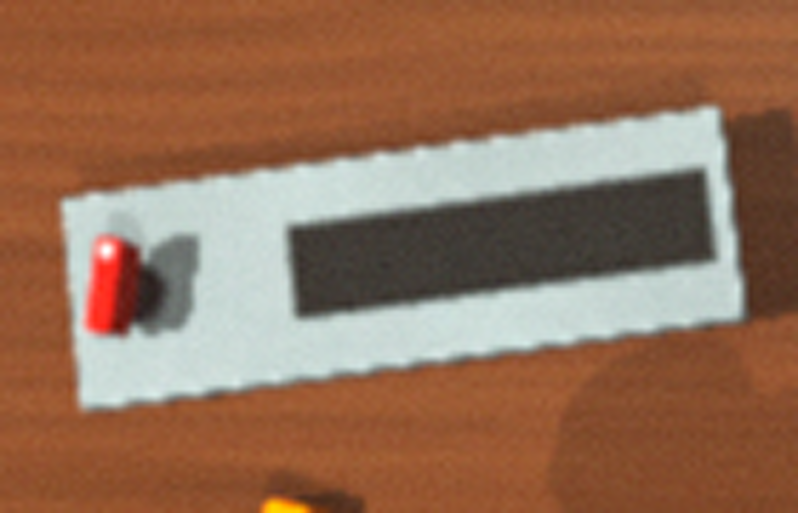

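View pics/cl.png

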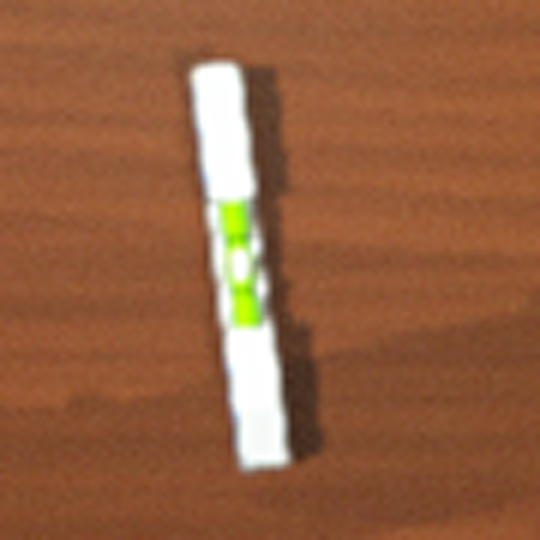

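View pics/cs.png

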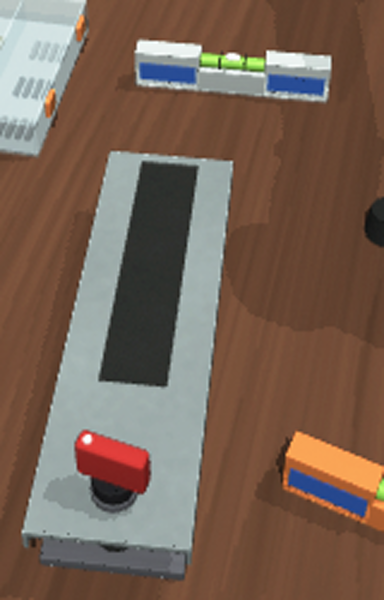

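```bash
cat > h.py <<'E'
import numpy as np, cv2
from station import bot
def ray(name,u,v,cal=None):
    c=cal or bot.calibration(name); T=np.array(c["camera_from_world"]); R=T[:3,:3]
    x=(u-c["cx"])/c["fx"]; y=(v-c["cy"])/c["fy"]
    if name=="wrist":
        r=np.hypot(x,y); d=np.array([x/r*np.sin(r),y/r*np.sin(r),np.cos(r)]) if r>0 else np.array([0,0,1.])
    else: d=np.array([x,y,1.])
    return -R.T@T[:3,3], R.T@d
def at(name,u,v,z,cal=None):
    o,d=ray(name,u,v,cal); return o+d*(z-o[2])/d[2]
def proj(name,P,cal=None):
    c=cal or bot.calibration(name); T=np.array(c["camera_from_world"]); p=T[:3,:3]@np.asarray(P)+T[:3,3]
    if name=="wrist":
        th=np.arctan2(np.hypot(p[0],p[1]),p[2]); k=th/np.hypot(p[0],p[1])
        return c["cx"]+c["fx"]*k*p[0], c["cy"]+c["fy"]*k*p[1]
    return c["cx"]+c["fx"]*p[0]/p[2], c["cy"]+c["fy"]*p[1]/p[2]
E
python3 - <<'E'
from h import *
f=lambda u,v,s,a,b:((u+.5)/s-.5+a,(v+.5)/s-.5+b)
def rect(n,pts,z,lab):
    W=np.array([at(n,*p,z) for p in pts])[:,:2]; print(lab,W.round(4).tolist(),W.mean(0).round(4))
    for i in range(len(W)):
        d=W[(i+1)%4]-W[i]; print("  ",np.linalg.norm(d).round(4),np.degrees(np.arctan2(d[1],d[0])).round(1))
rect("top",[f(*p,5.7,150,200) for p in[(289,226),(707,170),(715,262),(298,317)]],.068,"strip top")
rect("side",[f(*p,2.4,240,230) for p in[(100,380),(142,162),(198,168),(167,386)]],.068,"strip side")
rect("top",[f(*p,6,300,200) for p in[(191,66),(240,64),(290,464),(241,470)]],.045,"level top")
rect("side",[f(*p,2.4,240,230) for p in[(137,43),(330,57),(328,99),(136,84)]],.045,"level side (first 2 valid)")
rect("top",[f(*p,5.7,150,200) for p in[(93,236),(137,240),(127,334),(87,330)]],.120,"knob")
rect("side",[f(*p,2.4,240,230) for p in[(78,440),(148,468),(148,490),(76,460)]],.12,"knob side")
print(at("top",*f(288-150,304-200,1,150,200),.03))
E
```

```text
strip top [[0.5482, 0.1633], [0.5766, -0.0526], [0.5289, -0.0573], [0.501, 0.1571]] [0.5387 0.0526]
   0.2178 -82.5
   0.048 -174.3
   0.2162 97.4
   0.0476 7.5
strip side [[0.5461, 0.1675], [0.5767, -0.0507], [0.5275, -0.0558], [0.4981, 0.1606]] [0.5371 0.0554]
   0.2204 -82.0
   0.0495 -174.1
   0.2184 97.7
   0.0485 8.2
level top [[0.6365, -0.2225], [0.6374, -0.247], [0.4382, -0.2704], [0.4353, -0.2464]] [ 0.5369 -0.2466]
   0.0245 -87.9
   0.2005 -173.3
   0.0242 96.9
   0.2026 6.8
level side (first 2 valid) [[0.6347, -0.2352], [0.4392, -0.2633], [0.432, -0.1995], [0.6181, -0.1738]] [ 0.531  -0.2179]
   0.1975 -171.8
   0.0642 96.5
   0.1879 7.9
   0.0636 -74.8
knob [[0.5368, 0.2465], [0.5347, 0.2244], [0.4879, 0.2275], [0.4899, 0.2475]] [0.5123 0.2365]
   0.0222 -95.3
   0.0469 176.3
   0.0201 84.2
   0.0469 -1.2
knob side [[0.5339, 0.2455], [0.4858, 0.2532], [0.4819, 0.267], [0.5308, 0.2588]] [0.5081 0.2561]
   0.0488 171.0
   0.0144 105.6
   0.0496 -9.5
   0.0137 -76.8
[ 0.35924274 -0.09339105  0.03      ]
```

Request:
drive_tool --increments "0.024 0.0317 0 -0.022;0.024 0.0317 0 -0.022;0.024 0.0317 0 -0.022;0.024 0.0317 0 -0.022;0.024 0.0317 0 -0.022;0.024 0.0317 0 -0.022;0.024 0.0317 0 -0.022;0.024 0.0317 0 -0.022;0.024 0.0317 0 -0.022;0.024 0.0317 0 -0.022;0.023 0.0317 0 -0.022;0.023 0.0317 0 -0.022" --grip 1 --squeeze 40

```text
t: 1.15
eef_pos: [0.5376, -0.2445, 0.2532]
tool_rot: [-0.0, 0.998, 0.058, -0.0]
contact_force: [0.2, -1.0, 0.5]
gripper_width: 0.998
```

Request:
drive_tool --increments "0 0 0 0;0 0 0 0;0 0 0 0;0 0 0 0"

```text
t: 1.48
eef_pos: [0.5359, -0.2478, 0.2531]
tool_rot: [0.0, 0.998, 0.057, -0.0]
contact_force: [-0.3, 0.2, -0.1]
gripper_width: 0.998
```

```bash
python3 - <<'E'
from h import *
o=bot.get_obs();print(o["t"],o["eef_pos"],o["tool_rot"],o["q"],o["contact_force"])
c=bot.calibration("wrist");im=bot.read_camera("wrist");cv2.imwrite("pics/w1.png",im[:,:,::-1])
np.save("c1.npy",c,allow_pickle=True)
E
```

```text
1.4833 [ 0.53586503 -0.24781483  0.2530745 ] [ 2.74040786e-04  9.98359470e-01  5.72544908e-02 -4.66723637e-04] [ 0.4076581   0.34258643 -0.10207501  1.75860645  0.04061163  1.04308015
 -1.16522972] [-0.2613752   0.1515773  -0.05296979]
```

View pics/w1.png

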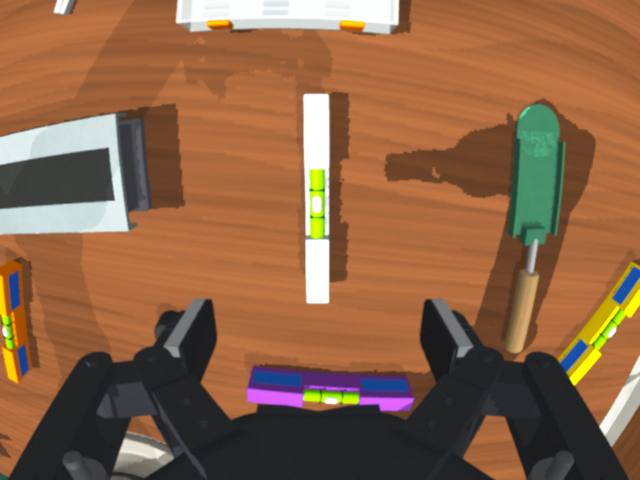

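The level spans (316,94)–(317,303) in the wrist view, aligned with the tool.

```bash
python3 - <<'E'
from h import *
c=np.load("c1.npy",allow_pickle=True).item()
W=np.array([at("wrist",*p,.045,c) for p in[(304,94),(328,94),(328,303),(306,303)]])[:,:2]
print(W.round(4),W.mean(0))
a=(W[0]+W[1])/2;b=(W[2]+W[3])/2;d=a-b;print(np.linalg.norm(d),np.degrees(np.arctan2(d[1],d[0])))
print(at("wrist",317,204,.04,c))
E
```

```text
[[ 0.6335 -0.2243]
 [ 0.6359 -0.2449]
 [ 0.4379 -0.2691]
 [ 0.4354 -0.2473]] [ 0.53568008 -0.24643233]
0.19943127596438545 6.800360970648882
[ 0.53570362 -0.24688031  0.04      ]
```

Request:
drive_tool --increments "0 0.001 -0.03 0.004;0 0 -0.035 0;0 0 -0.035 0;0 0 -0.035 0;0 0 -0.035 0;0 0 -0.025 0;0 0 -0.015 0;0 0 -0.01 0;0 0 0 0;0 0 0 0"

```text
t: 2.37
eef_pos: [0.5367, -0.2461, 0.0336]
tool_rot: [0.0, 0.998, 0.06, -0.0]
contact_force: [0.1, -0.8, -0.0]
gripper_width: 0.998
```

Request:
drive_tool --increments "0 0 0 0;0 0 0 0;0 0 0 0;0 0 0 0;0 0 0 0;0 0 0 0;0 0 0 0;0 0 0 0" --grip 0

```text
t: 3.03
eef_pos: [0.5373, -0.2455, 0.034]
tool_rot: [0.0, 0.998, 0.06, 0.0]
contact_force: [-1.1, -0.5, 6.0]
gripper_width: 0.246
```

Request:
drive_tool --increments "0 0 0.02 0;0 0 0.03 0;0 0 0.04 0;0 0 0.04 0;0 0 0.02 0;0 0.02 0 0.09;0 0.03 0 0.115;0 0.035 0 0.12;0 0.035 0 0.12;0 0.035 0 0.12;0 0.035 0 0.12;0 0.03 0 0.12"

```text
t: 4.03
eef_pos: [0.5359, -0.0226, 0.1828]
tool_rot: [-0.001, 0.893, 0.45, -0.0]
contact_force: [0.3, 0.0, -3.0]
gripper_width: 0.248
```

Request:
drive_tool --increments "0 0.025 0 0.12;0 0.02 0 0.12;0 0.015 0 0.12;0 0.01 0 0.12;0 0.007 0 0.12;0 0 0 0.12;0 0 0 0.062;0 0 0 0;0 0 0 0;0 0 0 0"

```text
t: 4.87
eef_pos: [0.5366, 0.0515, 0.183]
tool_rot: [-0.0, 0.658, 0.753, -0.0]
contact_force: [-1.0, -0.4, -2.8]
gripper_width: 0.246
```

```bash
python3 - <<'E'
from h import *
o=bot.get_obs();print(o["t"],o["eef_pos"],o["tool_rot"],o["q"],o["contact_force"],o["gripper_width"])
print(2*np.degrees(np.arctan2(o["tool_rot"][2],o["tool_rot"][1])))
for n in("top","side","wrist"):
    c=bot.calibration(n)
    im=bot.read_camera(n)
    if n=="wrist": np.save("c2.npy",c,allow_pickle=True)
    if n=="top": im=cv2.resize(im[190:300,150:300],None,fx=5,fy=5,interpolation=cv2.INTER_CUBIC)
    cv2.imwrite(f"pics/{n}2.png",im[:,:,::-1])
E
```

```text
4.8667 [0.53657135 0.05151078 0.18296253] [-2.45561971e-04  6.57945320e-01  7.53065615e-01 -2.74038941e-04] [ 0.22437509  0.38879916 -0.53786554  1.92057737  0.25059086  0.89898045
 -0.30352249] [-0.96355404 -0.36465095 -2.82789222] 0.24615716218338432
97.71327554536477
```

View pics/wrist2.png

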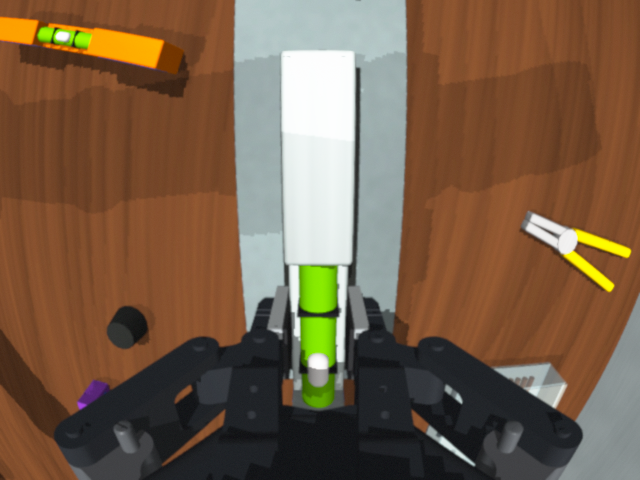

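View pics/side2.png

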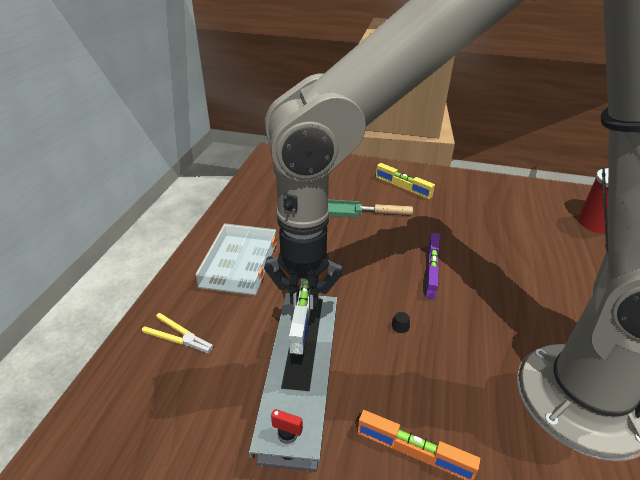

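View pics/top2.png

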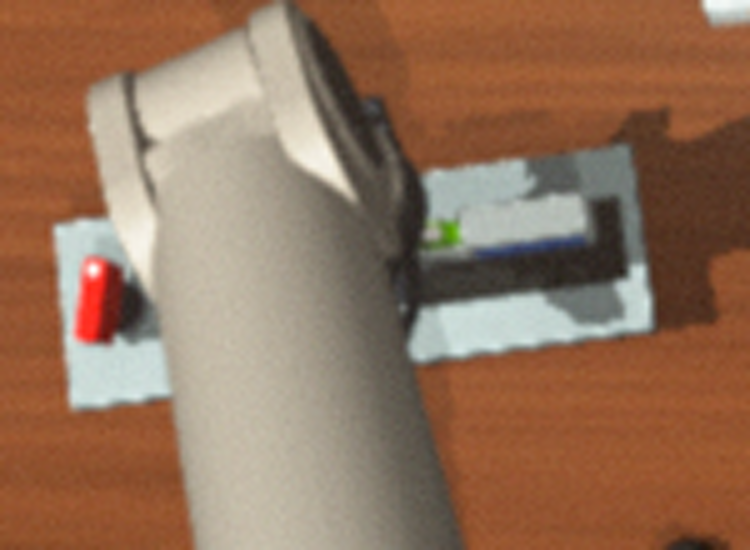

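Request:
drive_tool --increments "0.001 0.0025 -0.015 0;0 0 -0.02 0;0 0 -0.02 0;0 0 -0.014 0;0 0 -0.006 0;0 0 -0.001 0;0 0 0 0"

```text
t: 5.6
eef_pos: [0.5381, 0.0544, 0.1075]
tool_rot: [-0.0, 0.657, 0.754, 0.0]
contact_force: [-0.1, 0.1, -1.7]
gripper_width: 0.251
```

Request:
drive_tool --increments "0 0 -0.001 0;0 0 -0.001 0;0 0 -0.001 0;0 0 -0.001 0;0 0 0 0"

```text
t: 6.02
eef_pos: [0.5382, 0.0542, 0.1036]
tool_rot: [0.0, 0.657, 0.754, 0.0]
contact_force: [0.5, 0.2, -1.1]
gripper_width: 0.243
```

Request:
drive_tool --increments "0 0 -0.0007 0;0 0 -0.0007 0;0 0 -0.0006 0;0 0 0 0;0 0 0 0"

```text
t: 6.43
eef_pos: [0.5383, 0.0546, 0.1023]
tool_rot: [0.0, 0.657, 0.754, 0.0]
contact_force: [-2.3, 0.8, 6.8]
gripper_width: 0.253
```

Request:
drive_tool --increments "0 0 0 0;0 0 0 0;0 0 0 0;0 0 0 0;0 0 0.005 0;0 0 0.02 0;0 0 0.03 0;0 0 0.035 0;0 0 0.035 0;0 0 0.02 0;0 0 0 0;0 0 0 0" --grip 1

```text
t: 7.43
eef_pos: [0.5385, 0.0543, 0.2477]
tool_rot: [0.001, 0.657, 0.754, 0.001]
contact_force: [-0.0, -0.1, -0.1]
gripper_width: 0.998
```

```bash
python3 - <<'E'
from h import *
o=bot.get_obs();print(o["t"],o["eef_pos"],o["tool_rot"],o["q"],o["contact_force"],o["gripper_width"])
c=bot.calibration("wrist");np.save("c3.npy",c,allow_pickle=True)
for n in("wrist","side"):
    im=bot.read_camera(n);cv2.imwrite(f"pics/{n}3.png",im[:,:,::-1])
E
```

```text
7.4333 [0.53849034 0.05434149 0.24768783] [0.00109437 0.65713496 0.75377153 0.00096408] [ 0.24950129  0.31492131 -0.56445641  1.85412279  0.19610911  1.02468063
 -0.25798704] [-0.02577281 -0.05594905 -0.07278449] 0.9975771556200382
```

View pics/wrist3.png

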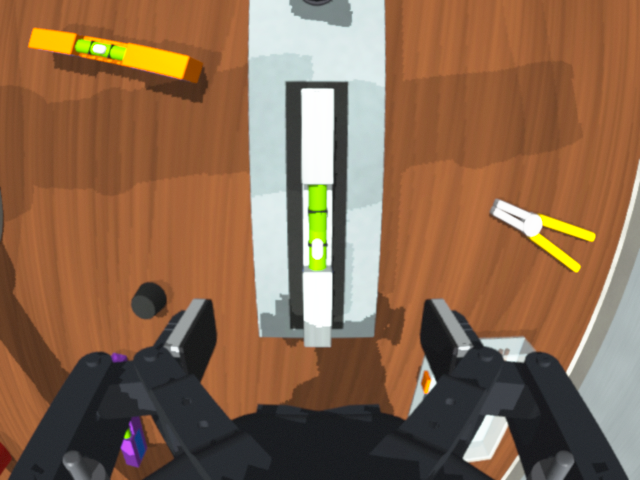

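View pics/side3.png

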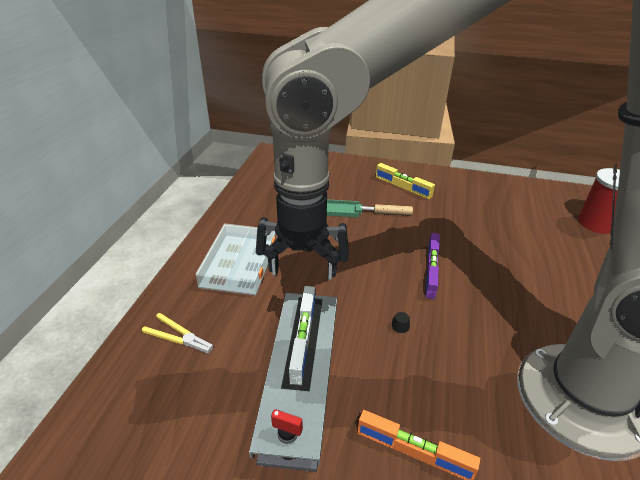

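```bash
python3 - <<'E'
from h import *
c=np.load("c3.npy",allow_pickle=True).item()
A=at("wrist",317.5,89,.113,c);B=at("wrist",317.5,347,.113,c);print("level",A,B,(A+B)/2,np.linalg.norm(A-B))
A=at("wrist",317,82,.068,c);B=at("wrist",317,329,.068,c);print("strip",A,B,(A+B)/2,np.linalg.norm(A-B))
for v in (211,245,238,261): print(v,at("wrist",317.5,v,.108,c))
S=np.array([.538,.054]);d=np.array([np.cos(np.radians(97.7)),np.sin(np.radians(97.7))]);print(S+.19*d)
E
```

```text
level [0.5249155  0.15199481 0.113     ] [ 0.55220126 -0.0462492   0.113     ] [0.53855838 0.05287281 0.113     ] 0.200112962470568
strip [0.52333987 0.16120949 0.068     ] [ 0.55328047 -0.05685086  0.068     ] [0.53831017 0.05217931 0.068     ] 0.220106244989869
211 [0.53670818 0.06648825 0.108     ]
245 [0.54024905 0.04076074 0.108     ]
238 [0.53950358 0.04617829 0.108     ]
261 [0.5419913 0.028097  0.108    ]
[0.51254262 0.24228681]
```

Request:
drive_tool --increments "-0.001 0.01 0 0.11;-0.003 0.02 0 0.12;-0.003 0.024 0 0.12;-0.003 0.024 0 0.12;-0.003 0.024 0 0.12;-0.003 0.024 0 0.12;-0.003 0.02 0 0.12;-0.003 0.02 0 0.12;-0.002 0.014 0 0.12;-0.001 0.006 0 0.12;0 0 0 0.09;0 0 0 0"

```text
t: 8.53
eef_pos: [0.5118, 0.2405, 0.2445]
tool_rot: [-0.002, 0.074, 0.997, -0.0]
contact_force: [0.7, -0.7, -0.4]
gripper_width: 0.998
```

Request:
drive_tool --increments "0 0 0 0;0 0 0 0;0 0 0 0"

```text
t: 8.78
eef_pos: [0.5129, 0.2397, 0.2458]
tool_rot: [-0.0, 0.078, 0.997, -0.0]
contact_force: [0.0, 0.0, 0.4]
gripper_width: 1.0
```

```bash
python3 - <<'E'
from h import *
o=bot.get_obs();print(o["t"],o["eef_pos"],o["tool_rot"],o["q"],o["gripper_width"])
print(2*np.degrees(np.arctan2(o["tool_rot"][2],o["tool_rot"][1])))
c=bot.calibration("wrist");np.save("c4.npy",c,allow_pickle=True)
for n in("wrist","side"):
    im=bot.read_camera(n);cv2.imwrite(f"pics/{n}4.png",im[:,:,::-1])
    if n=="side": cv2.imwrite(f"pics/{n}4c.png",cv2.resize(im[270:480,240:400],None,fx=2.8,fy=2.8,interpolation=cv2.INTER_CUBIC)[:,:,::-1])
E
```

```text
8.7833 [0.51285024 0.23968509 0.2458079 ] [-3.45508247e-04  7.80999812e-02  9.96945436e-01 -2.65126925e-04] [ 0.12157817  0.43607227 -0.86453049  1.78409589  0.36998116  1.09387268
  0.5438132 ] 1.0002345806452524
171.04127730643614
```

View pics/wrist4.png

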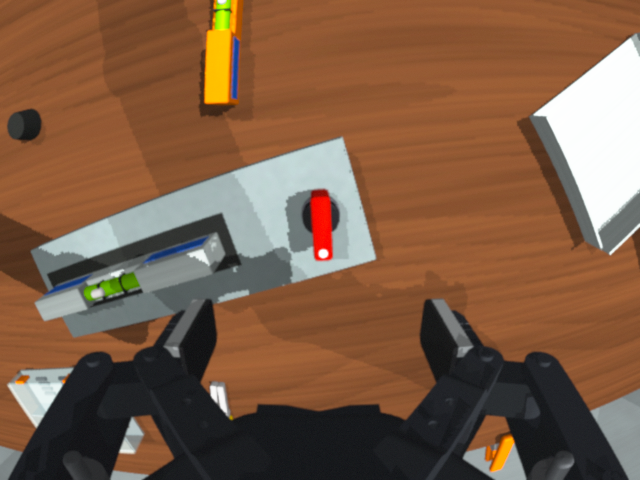

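View pics/side4c.png

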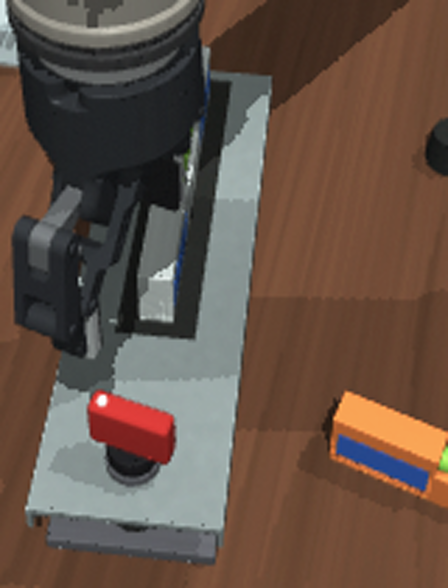

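```bash
python3 - <<'E'
from h import *
c=np.load("c4.npy",allow_pickle=True).item()
im=cv2.imread("pics/wrist4.png")
cv2.imwrite("pics/w4c.png",cv2.resize(im[180:270,270:380],None,fx=6,fy=6,interpolation=cv2.INTER_CUBIC))
A=at("wrist",320,191,.119,c);B=at("wrist",323,260,.119,c);print(A,B,(A+B)/2,np.linalg.norm(A-B),np.degrees(np.arctan2(*(A-B)[1::-1])))
E
```

```text
[0.48369657 0.24576702 0.119     ] [0.53345404 0.24019629 0.119     ] [0.50857531 0.24298166 0.119     ] 0.05006833620803593 173.61189525967208
```

View pics/w4c.png

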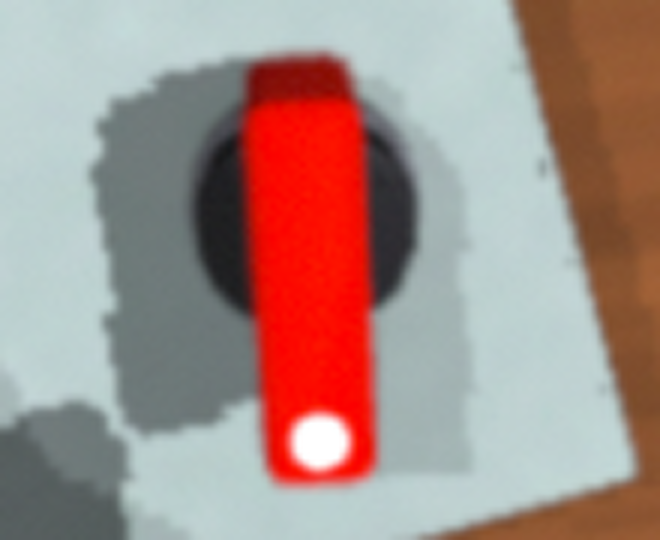

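Request:
drive_tool --increments "-0.001 0.002 -0.02 0.043;0 0 -0.03 0;0 0 -0.03 0;0 0 -0.03 0;0 0 -0.016 0;0 0 -0.01 0;0 0 0 0;0 0 0 0"

```text
t: 9.55
eef_pos: [0.5121, 0.2425, 0.1107]
tool_rot: [0.0, 0.056, 0.998, 0.0]
contact_force: [-0.2, -0.2, 0.8]
gripper_width: 1.0
```

Request:
drive_tool --increments "0 0 0 0;0 0 0 0;0 0 0 0;0 0 0 0;0 0 0 0;0 0 0 0;0 0 0 0;0 0 0 0;0 0 0 0" --grip 0 --squeeze 60

```text
t: 10.3
eef_pos: [0.512, 0.2422, 0.1105]
tool_rot: [0.0, 0.055, 0.998, -0.0]
contact_force: [0.1, -0.7, 3.5]
gripper_width: 0.156
```

```bash
cat > look.py <<'E'
import sys
from h import *
n=sys.argv[1]
o=bot.get_obs();print(o["t"],o["eef_pos"].round(4),o["q"].round(3),o["contact_force"].round(1),o["torque"].round(2),o["gripper_width"])
print("yaw",2*np.degrees(np.arctan2(o["tool_rot"][2],o["tool_rot"][1])))
c=bot.calibration("wrist");np.save(f"c{n}.npy",c,allow_pickle=True)
for k in sys.argv[2:]:
    im=bot.read_camera(k);cv2.imwrite(f"pics/{k}{n}.png",im[:,:,::-1])
    if k=="side": cv2.imwrite(f"pics/{k}{n}.png",cv2.resize(im[270:480,240:400],None,fx=2.8,fy=2.8,interpolation=cv2.INTER_CUBIC)[:,:,::-1])
E
python3 look.py 5 wrist side
```

```text
10.3 [0.512  0.2422 0.1105] [ 0.032  0.6   -0.77   1.897  0.543  0.866  0.444] [ 0.1 -0.7  3.5] [-0.55 -0.    0.14] 0.15591972265268692
yaw 173.66275887812418
```

View pics/wrist5.png

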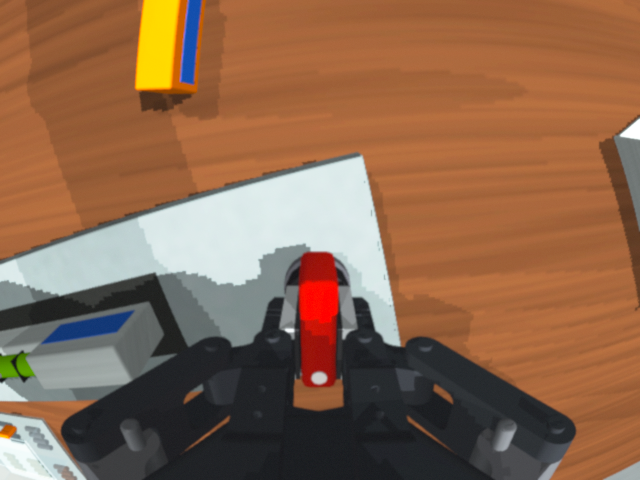

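View pics/side5.png

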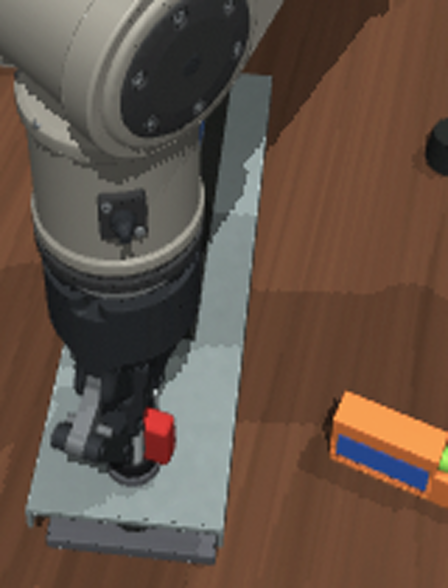

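Request:
drive_tool --increments "0 0 0.0003 -0.08;0 0 0.0004 -0.1;0 0 0.0004 -0.1;0 0 0.0004 -0.1;0 0 0.0004 -0.1;0 0 0.0004 -0.1;0 0 0.0004 -0.1;0 0 0.0004 -0.1;0 0 0.0004 -0.1;0 0 0.0004 -0.1;0 0 0.0004 -0.1;0 0 0 -0.05" --squeeze 80

```text
t: 11.4
eef_pos: [0.5124, 0.2417, 0.1148]
tool_rot: [0.001, 0.584, 0.812, 0.0]
contact_force: [0.8, -2.3, 2.4]
gripper_width: 0.153
```

Request:
drive_tool --increments "0 0 0 0;0 0 0 0;0 0 0 0;0 0 0 0;0 0 0 0;0 0 0 0;0 0 0 0;0 0 0 0;0 0 0 0;0 0 0 0;0 0 0 0;0 0 0 0"

```text
t: 12.4
eef_pos: [0.5121, 0.2418, 0.1146]
tool_rot: [0.0, 0.581, 0.814, -0.0]
contact_force: [1.8, -5.8, 4.1]
gripper_width: 0.147
```

Request:
drive_tool --increments "0 0 0 0;0 0 0 0;0 0 0 0;0 0 0 0;0 0 0 0;0 0 0 0;0 0 0 0;0 0 0 0;0 0 0 0;0 0 0 0;0 0 0 0;0 0 0 0"

```text
t: 13.4
eef_pos: [0.5121, 0.2418, 0.1146]
tool_rot: [0.0, 0.581, 0.814, -0.0]
contact_force: [2.3, -5.0, 3.1]
gripper_width: 0.145
```

```bash
python3 look.py 6 wrist side
```

```text
13.4 [0.5121 0.2418 0.1146] [-0.155  0.522 -0.511  1.907  0.348  0.8   -0.525] [ 2.3 -5.   3.1] [-0.98 -0.55  0.07] 0.1454122167956003
yaw 108.90222789949723
```

View pics/wrist6.png

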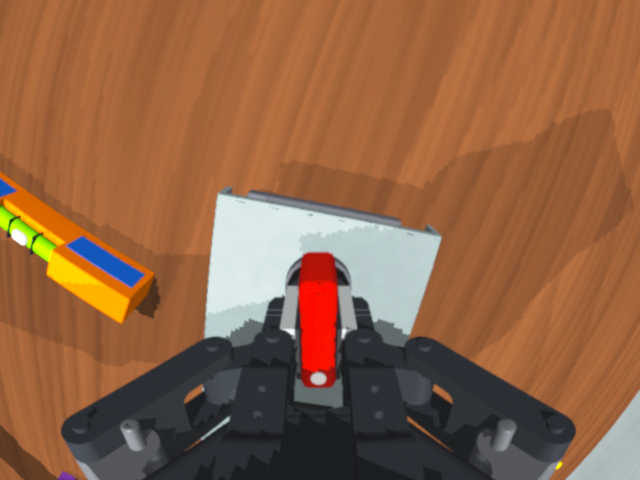

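View pics/side6.png

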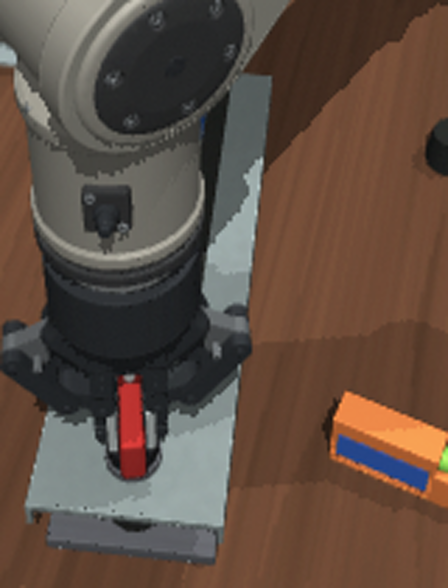

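Request:
drive_tool --increments "0 0 0 0;0 0 0 0;0 0 0 0;0 0 0 0;0 0 0.01 0;0 0 0.025 0;0 0 0.035 0;0 0 0.035 0.05;0 -0.01 0.025 0.1;0.003 -0.02 0.005 0.12;0.003 -0.025 0 0.12;0.003 -0.025 0 0.12" --grip 1

```text
t: 14.5
eef_pos: [0.5211, 0.1624, 0.2514]
tool_rot: [0.001, 0.354, 0.935, 0.001]
contact_force: [0.1, -0.3, -0.9]
gripper_width: 1.003
```

Request:
drive_tool --increments "0.003 -0.025 0 0.12;0.003 -0.025 0 0.12;0.003 -0.02 0 0.12;0.003 -0.018 0 0.12;0.003 -0.012 0 0.12;0.0025 -0.006 0 0.12;0 -0.003 0 0.12;0 0 0 0.025;0 0 0 0;0 0 0 0;0 0 0 0;0 0 0 0"

```text
t: 15.5
eef_pos: [0.5383, 0.0538, 0.2498]
tool_rot: [0.0, -0.067, 0.998, -0.0]
contact_force: [-0.4, -0.3, 0.4]
gripper_width: 1.004
```

```bash
python3 look.py 7 wrist side; python3 -c "
import cv2
im=cv2.imread('pics/wrist7.png');cv2.imwrite('pics/w7c.png',cv2.resize(im[150:300,220:420],None,fx=4,fy=4,interpolation=cv2.INTER_CUBIC))"
```

```text
15.5 [0.5383 0.0538 0.2498] [ 0.426  0.363 -0.793  1.84   0.294  1.06   1.225] [-0.4 -0.3  0.4] [-0.04 -0.02  0.03] 1.0040098187538573
yaw 187.6522879632017
```

View pics/wrist7.png

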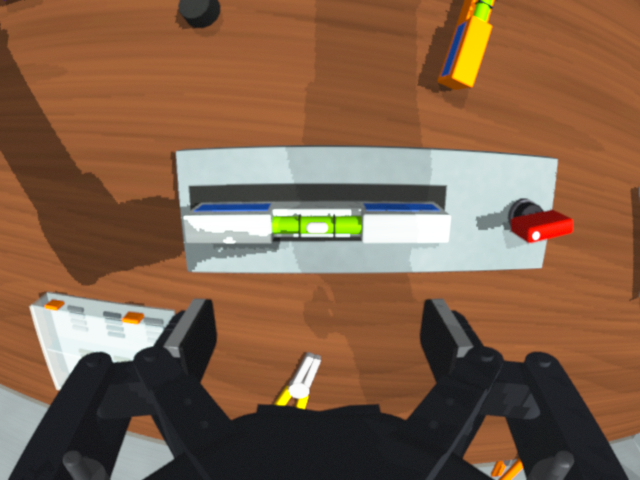

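View pics/w7c.png

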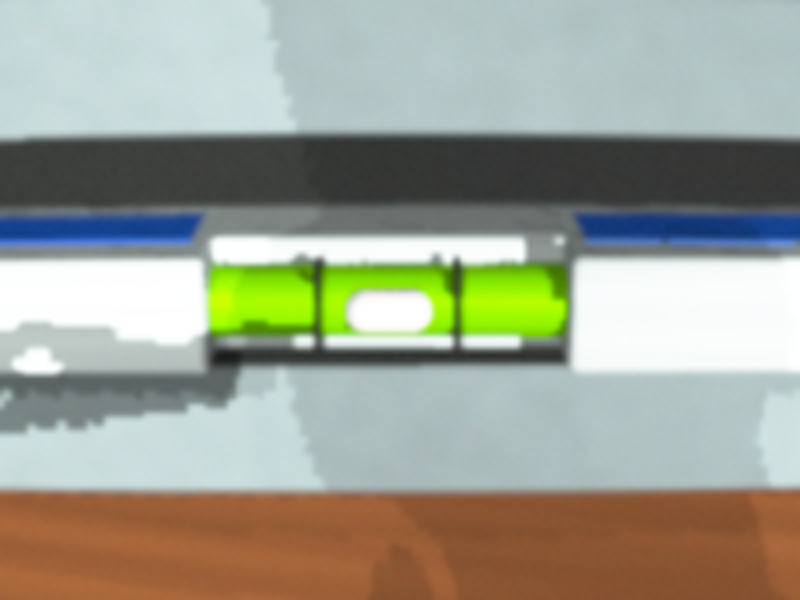

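Bubble edges are at crop x 346 and 432, and the lines at 319 and 457, so it's centred. I'll check the alignment and then press.

```bash
python3 - <<'E'
from h import *
c=np.load("c7.npy",allow_pickle=True).item()
print(at("wrist",185,228,.1155,c),at("wrist",450,228,.1155,c),at("wrist",317,228,.1155,c))
E
```

```text
[ 0.55015558 -0.04461338  0.1155    ] [0.52371231 0.15161562 0.1155    ] [0.5371677  0.05322461 0.1155    ]
```

Request:
drive_tool --increments "0 0 -0.02 0;0 0 -0.03 0;0 0 -0.03 0;0 0 -0.02 0;0 0 -0.01 0;0 0 -0.005 0;0 0 0 0;0 0 0 0"

```text
t: 16.27
eef_pos: [0.5391, 0.0536, 0.1356]
tool_rot: [0.001, -0.067, 0.998, 0.0]
contact_force: [0.2, 0.2, 0.1]
gripper_width: 1.0
```

Request:
drive_tool --increments "-0.0015 0 -0.002 0;0 0 -0.002 0;0 0 -0.002 0;0 0 -0.001 0;0 0 0 0;0 0 0 0"

```text
t: 16.77
eef_pos: [0.5369, 0.0532, 0.1277]
tool_rot: [0.0, -0.067, 0.998, 0.0]
contact_force: [0.2, -0.3, 0.5]
gripper_width: 1.002
```

Request:
drive_tool --increments "0 0 -0.001 0;0 0 -0.001 0;0 0 -0.001 0;0 0 0 0;0 0 0 0"

```text
t: 17.18
eef_pos: [0.5368, 0.0533, 0.1245]
tool_rot: [-0.0, -0.067, 0.998, 0.0]
contact_force: [0.5, 0.1, 0.0]
gripper_width: 1.003
```

Request:
drive_tool --increments "0 0 -0.0005 0;0 0 -0.0005 0;0 0 -0.0005 0;0 0 0 0;0 0 0 0"

```text
t: 17.6
eef_pos: [0.5371, 0.0533, 0.1238]
tool_rot: [0.0, -0.067, 0.998, -0.0]
contact_force: [-2.3, -1.0, 6.4]
gripper_width: 0.997
```

Request:
drive_tool --increments "0 0 -0.0004 0;0 0 -0.0003 0;0 0 0 0;0 0 0 0;0 0 0 0;0 0 0 0"

```text
t: 18.1
eef_pos: [0.5372, 0.0534, 0.1237]
tool_rot: [0.0, -0.067, 0.998, -0.0]
contact_force: [-4.0, -1.2, 12.3]
gripper_width: 1.0
```

Request:
drive_tool --increments "-0.0002 0 -0.0003 0;0 0 0 0;0 0 0 0;0 0 0 0;0 0 0 0;0 0 0 0"

```text
t: 18.6
eef_pos: [0.5372, 0.0534, 0.1236]
tool_rot: [0.001, -0.067, 0.998, -0.0]
contact_force: [-3.5, -0.8, 12.5]
gripper_width: 1.001
```

Request:
drive_tool --increments "0 0 0 0;0 0 0 0;0 0 0 0;0 0 0 0;0 0 0 0;0 0 0 0;0 0 0 0;0 0 0 0;0 0 0 0;0 0 0 0;0 0 0 0;0 0 0 0"

```text
t: 19.6
eef_pos: [0.5372, 0.0534, 0.1236]
tool_rot: [0.001, -0.067, 0.998, -0.0]
contact_force: [-3.3, -0.9, 13.6]
gripper_width: 1.004
```

Request:
drive_tool --increments "0 0 0 0;0 0 0 0;0 0 0 0;0 0 0 0;0 0 0 0;0 0 0 0;0 0 0 0;0 0 0 0;0 0 0 0;0 0 0 0;0 0 0 0;0 0 0 0"

```text
t: 20.6
eef_pos: [0.5372, 0.0534, 0.1236]
tool_rot: [0.001, -0.067, 0.998, -0.0]
contact_force: [-4.3, -1.1, 14.7]
gripper_width: 0.998
```

```bash
python3 look.py 8 wrist side; python3 -c "
import cv2
im=cv2.imread('pics/wrist8.png');cv2.imwrite('pics/w8c.png',cv2.resize(im[270:420,220:420],None,fx=4,fy=4,interpolation=cv2.INTER_CUBIC))"
```

```text
20.6 [0.5372 0.0534 0.1236] [ 0.341  0.518 -0.707  1.955  0.453  0.829  1.09 ] [-4.3 -1.1 14.7] [-0.55  0.75 -0.19] 0.9982489094048105
yaw 187.67643333669636
```

View pics/wrist8.png

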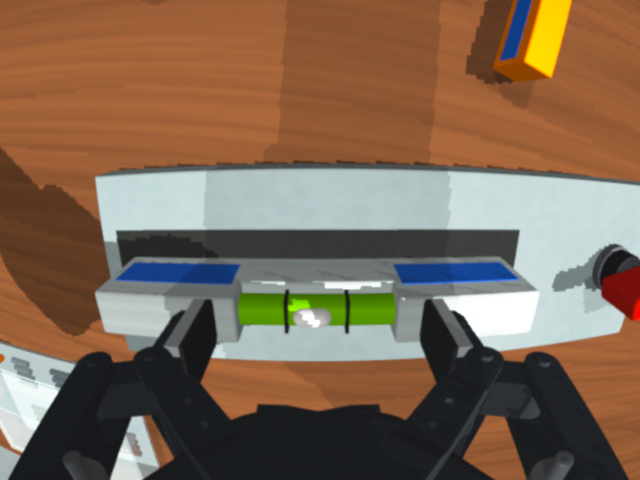

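View pics/w8c.png

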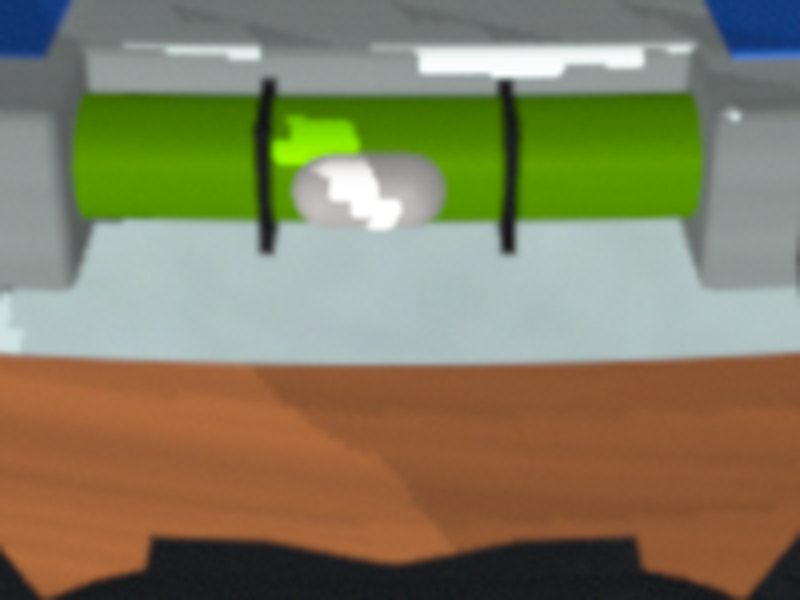

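View pics/side8.png

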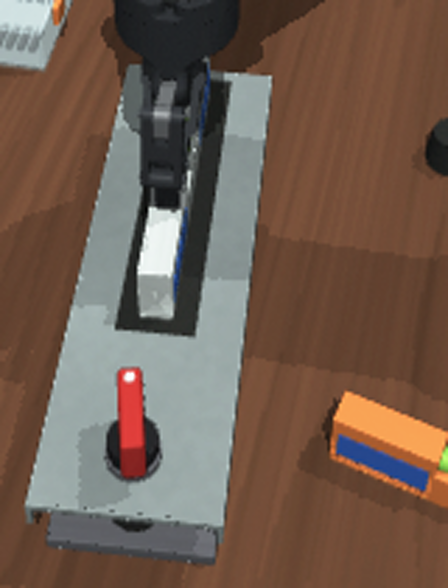

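```bash
python3 - <<'E'
from station import bot
o=bot.get_obs();print(o["t"],o["contact_force"])
print(bot.hand_in())
E
```

```text
20.7 [-3.5014253  -0.51700912 13.7540774 ]
the job is handed in; nothing more can be done
None
```

The job was handed in at 20.7 s with the level pressed onto the shelf and the bubble between the lines; the hand-in gives no verdict.

**What I did:** I laid the level on its base along the black strip and let go, and the bubble drifted about 16 mm off centre. I turned the red knob about 1.13 rad clockwise and let go. Then I pressed down on both flats of the level with open fingers.

**Last checks:**
- **Bubble:** it was centred after I released the knob. Under the press it sat about 1.9 mm off centre, within the ±4 mm limit.
- **Press force:** it read 12.5 to 14.7 N over the last 2 s, and 13.8 N at hand-in. There was also a small sideways force of about 4 N.
- **Bystanders and look-alikes:** I never touched them. I didn't take a separate final picture to confirm they stayed put.

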